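Unscrew the gas detector's sensor cap

TASK

Unscrew the round cap from the top of the gas detector, lift it off once its thread lets go, and set it down in the parts tray the right way up, without dropping it. Leave the jar standing where it is.

Things in the scene. Friction and masses are not known exactly. Their poses are not given: they have to be found in the camera images.
- cap: The detector's screw cap: round, knurled grey plastic, 52 mm in diameter, 36 mm high, about 80 g, a dark disc on its flat top, open below. Origin: centre of its underside; z up along its axis. It starts screwed down on the detector, underside 52 mm and top 88 mm above the table. Take it from above at any yaw, across its full diameter; its upper 14 mm are solid. It turns easily and stays put if let go.
- detector: The gas detector: round grey plastic housing, 130 mm in diameter, 38 mm high, fixed to the bench, with a black cable gland 20 mm long at its side along +x. In the middle a collar 48 mm wide rises to 52 mm above the table and carries the threaded neck and cap. Origin: centre of its underside, on the table; z up through the cap's axis.
- neck (a point): Centre of the collar top, 52 mm above the table, where the cap sits. The metal neck above it, inside the cap, is 38 mm wide, 18 mm high. Right-hand thread: turned anticlockwise seen from above the cap climbs 16 mm per full turn (let the hand rise with it) and comes free after about 145 degrees; 180 to 230 degrees surely frees it. Then it must rise 20 mm more to clear the neck.
- tray: The parts tray: an empty open black plastic tray fixed to the bench, 170 mm (x) by 150 mm (y) outside, 16 mm high, walls and floor 4 mm thick. Origin: centre of its underside, on the table; x runs along its long side.
- jar: A bystander, to be left alone: a loose white jar with a grey lid, 62 mm in diameter, 80 mm high, standing straight on the table. Origin: centre of its underside.
Things that resemble listed ones, but are neither listed nor needed, are in the scene too. Of the things like the cap, leave any that is orange or yellow; of the rest the smaller one is meant.

How it is judged:
On the way, in this order (a step that is already met when the one before it is completed fails the run):
1. the cap has been turned about a quarter turn while still on its thread (z of cap in the frame of detector below 0.066 m and horizontal distance between cap and detector below 0.006 m and angle between the x axis of cap and the x axis of detector, either way round above 1.1 rad), for 0.02 s.
2. the cap, free of its thread, is held clear above the detector's neck (z of cap in the frame of detector above 0.073 m and contact force between the fingers and cap above 0.5 N), for 0.1 s.
At the end, for the whole second after the job is handed in: The cap lies flat on the tray's floor, inside the walls (its centre within 60 mm along and 50 mm across of the tray's centre, its underside less than 10 mm above the tray's underside), right way up within 10 degrees, at rest; the jar stands within 30 mm of where it was, upright within 10 degrees (x of cap in the frame of tray between -0.06 and 0.06 m and y of cap in the frame of tray between -0.05 and 0.05 m and z of cap in the frame of tray below 0.01 m and angle between each of cap, jar's own z axis and vertical below 0.17 rad and linear speed of cap below 0.02 m/s and distance of jar from where it was at the start of the episode below 0.03 m); the robot touches nothing.
It fails at once if the cap is dropped or thrown (faster than 0.8 m/s with no finger on it, a fall of over 30 mm) (linear speed of cap above 0.8 m/s and contact force between the fingers and cap below 0.05 N).
It fails at once if the jar is moved 30 mm or tipped over (distance of jar from where it was at the start of the episode above 0.03 m or angle between jar's own z axis and vertical above 0.5 rad).
It also fails if it takes over 51 s, if anything falls off the work surface, if the arm or the gripper's body presses on something with over 40 N, if the wrist force passes 120 N, or if a joint passes its speed limit or range.

ROBOT

A 6-joint arm with a two-finger parallel gripper is mounted at the origin on the work surface. World frame = base frame: x ahead of the robot, y to its left, z up, the work surface at z = 0. Lengths are in m, angles in rad, forces in N, time in s.
With the tool pointing down it reaches from about 0.25 to 0.8 m from the base axis. Payload 8.5 kg.
Tool frame: the origin (TCP) lies midway between the tips of the shut fingers; the grasp point (between the pads) lies behind it (hold_point_z is the z of the grasp point in the tool frame, in m); z points along the fingers, y is the line along which they close (so a half turn about z gives the same grasp; the last joint's range is limited). The gripper opens to 85 mm and grips with 20 to 120 N. Pads are 22 mm wide; open, the fingers measure 114 mm over their backs; the gripper's body (76 mm by 85 mm) begins 54 mm behind the grasp point. The pads swing forward as they close: fully open they stand 13 mm farther back than shut.
Start: joints at [1.223, 0.238, -0.013, 1.319, 0, 1.571], TCP at [0.179, 0.494, 0.231] pointing down, gripper open.
Joint ranges: [-2.66, 2.66], [-1.03, 1.9], [-1.14, 1.46], [-1.82, 2.27], [-1.45, 1.34], [-3.14, 3.14]. Speed limits (rad/s): [2.22, 2.22, 2.79, 3.14, 3.14, 3.14].

INTERFACE

Orientations are given as a 3x3 rotation matrix whose columns are the frame's x, y, z axes.
In Python, from plant import state, camera, hand_in, spot_in, tip_of, hold_point_z gives the robot as it stands. The module is installed in compiled form; this text tells all that it offers.
- The arm moves only by the tool play_rows, never from a script. Its argument "series" is a list of rows, each a list of 3 entries, a list of its own where there are three numbers: the turn, a rotation vector about the tool's x, y, z in rad, then the shift along the tool's x, y, z in mm, then the finger opening in mm, from 0 to 85.4. A call has 1 to 10 rows; each row shifts and turns the commanded pose from where the row before left it, along the tool's axes as they then stand; what a row does not reach is not made up. A row lasts 1/8 s, in which the tool goes at most 62.5 mm and 10.7 degrees, less where a joint would pass 70% of its speed; a pose out of reach is approached as far as the arm can. A call with a gripper value outside its range is refused whole. The fingers move at their own pace and stop on an object; "newtons" is the grip in N (left out, the last holds). Time passes only in rows, so rows that do not move let the fingers close. It gives the time, the measured TCP pose, the force, the opening and the grip force at its end, in the units of the state.
- state(): the state, without advancing time (a new reading comes with each control period).
- camera(name): name is "scene" or "top"; returns a dict with "frame" (400x640x3 uint8, red, green, blue), "range_z" (400x640 float32, m along the optical axis (not along the pixel's ray), 0 where there is no reading), "fovy" (degrees; the focal length in pixels is half the picture's height over the tangent of half this angle, whatever the lens; pixels are square), "cx", "cy" (the principal point, pixels), "cam_to_world" (4x4, takes a point from camera to world coordinates). Camera axes: x right, y down, z forward; pixel columns grow to the right and rows downward; lengths in m; the calibration is good to about 2 mm. A picture is of the moment at which its call begins.
- hand_in(): hands the job in; it is judged then, once.
Trained networks look in a picture, given as the dict that the camera call returned (one of the last four; its "shot" number tells which), for a name from the list of things; names that differ only in an ending like _2 or _b are one class to them, and where a whole thing is asked for, a point or a joint stands for the part that bears it (a point fixed in the world has none). Each returns a list of dicts, best first, with "confidence" (0 to 1); they miss things now and then, are a little off and sometimes report something else, mostly with a low value. They report only what shows in the picture. A call takes as long as a camera call. They do not tell look-alikes from the thing itself.
- spot_in(thing, picture): "pixel" ([column, row] in pixels, amid what is visible of it).
- tip_of(thing, picture): "pixel" ([column, row] in pixels: a listed point, or the origin of a listed thing).
The state is a dict: "clock": time; "q": joint angles; "dq": joint speeds; "joint_efforts": joint torques, N m; "tool_pos": TCP position; "tool_rot": TCP orientation; "force": force on the tool from outside, world axes, zero at the start; "ft_torque": the same for the moment, N m; "finger_gap": finger opening in m; "grasp_force": force on a finger pad.
Only numpy, scipy, OpenCV 4.12 (cv2) and the standard library are available. Lean on these libraries where they do the work, as an engineer would, in place of code of your own. Each camera call takes 0.05 s, during which the arm holds its last target. There are 200 camera calls.

## Working session

There is one attempt and no reset: what is moved stays moved. The work goes in short steps, Python scripts to look and compute and a tool call to move; the robot and the scene stay as the last step left them, time stands still between calls to the robot, and variables do not carry over. Pictures are saved under pics/ and viewed, at most 10 in all, crops included, and the job is handed in when it is done.

Besides the shell and the picture viewer there is one more tool, called after "Emit:" as name(argument=value, ...), one argument or row to a line, values as JSON. play_rows: Moves the arm, as the interface text tells. Its arguments: {"type":"object","properties":{"series":{"type":"array","items":{"type":"array"}},"newtons":{"type":"number"}},"required":["series"]}

```bash
mkdir -p pics; cat > h.py <<'E'
import numpy as np, cv2
from plant import *
def f(p): return 200/np.tan(np.radians(p["fovy"])/2)
def xyz(p,u,v,z=None):
    r=np.array([(u-p["cx"])/f(p),(v-p["cy"])/f(p),1.]);T=np.array(p["cam_to_world"])
    if z is None:
        w=p["range_z"][int(v)-2:int(v)+3,int(u)-2:int(u)+3];w=w[w>0];d=np.median(w) if len(w) else np.nan
    else: d=(z-T[2,3])/(T[:3,:3]@r)[2]
    return T[:3,:3]@(r*d)+T[:3,3]
def save(p,n): cv2.imwrite("pics/"+n,p["frame"][:,:,::-1])
E
python3 - <<'E'
from h import *
np.set_printoptions(precision=4,suppress=True)
for n in("top","scene"):
    p=camera(n);save(p,n+"0.png")
    for t in("cap","detector","tray","jar","neck"):
        for d in spot_in(t,p)[:4]: print(n,t,np.round(d["pixel"]),round(d["confidence"],2),xyz(p,*d["pixel"]))
s=state();print(s["tool_pos"],s["tool_rot"],s["clock"],hold_point_z() if callable(hold_point_z) else hold_point_z)
E
```

```text
top cap [340. 167.] 0.94 [ 0.6063 -0.0466  0.0377]
top cap [256. 222.] 0.91 [0.47   0.14   0.0531]
top cap [296. 161.] 0.7 [0.6139 0.0537 0.0495]
top cap [328. 234.] 0.68 [ 0.4484 -0.0221  0.09  ]
top detector [317. 236.] 0.7 [0.4434 0.0008 0.0414]
top tray [420. 196.] 0.82 [ 0.5471 -0.2425  0.0058]
top jar [196. 224.] 0.66 [0.46   0.2648 0.081 ]
top neck [318. 236.] 0.55 [ 0.4425 -0.0013  0.0433]
scene cap [338. 237.] 0.89 [0.6354 0.0631 0.049 ]
scene cap [295. 217.] 0.65 [ 0.6183 -0.0465  0.0356]
scene cap [402. 209.] 0.61 [0.5045 0.1462 0.0503]
scene cap [338. 187.] 0.32 [ 0.4946 -0.0063  0.0378]
scene detector [336. 186.] 0.86 [ 0.4937 -0.0128  0.0377]
scene detector [239. 181.] 0.18 [ 0.5526 -0.2433  0.0034]
scene tray [236. 182.] 0.75 [ 0.5598 -0.2476  0.0029]
scene jar [475. 223.] 0.85 [0.4818 0.2905 0.0601]
scene neck [341. 187.] 0.87 [ 0.4916 -0.0011  0.0386]
[0.1789 0.4935 0.2313] [[-0.9401  0.3409  0.    ]
 [ 0.3409  0.9401 -0.0001]
 [-0.0001 -0.0001 -1.    ]] 0.6 -0.0187
```

```bash
python3 - <<'E'
import cv2
a=cv2.imread("pics/top0.png");b=cv2.imread("pics/scene0.png")
c=cv2.resize(a[120:290,170:490],(800,425))
cv2.imwrite("pics/c.png",c)
E
```

```text
(no output)
```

View pics/top0.png

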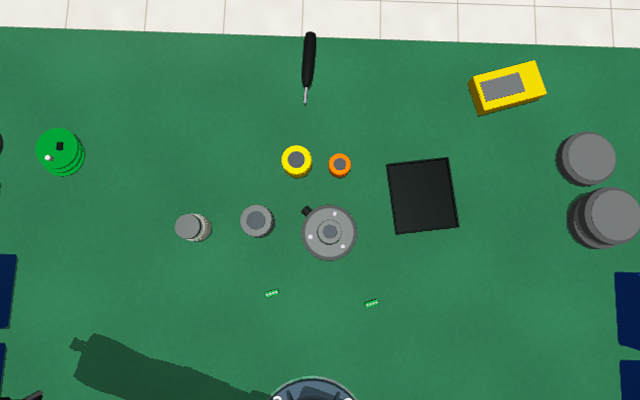

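View pics/c.png

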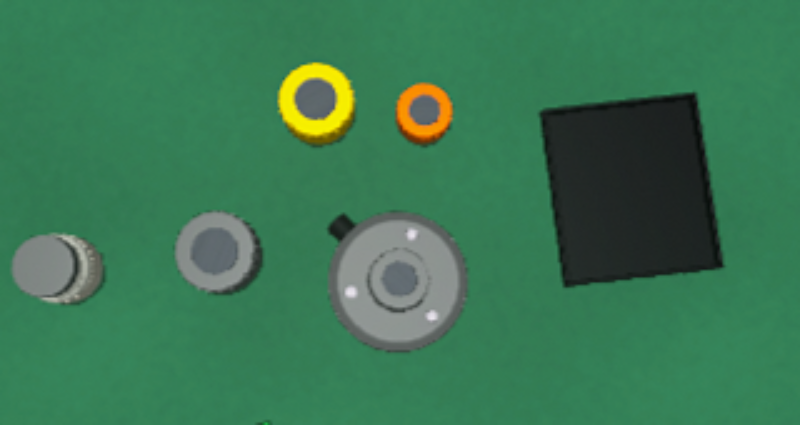

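View pics/scene0.png

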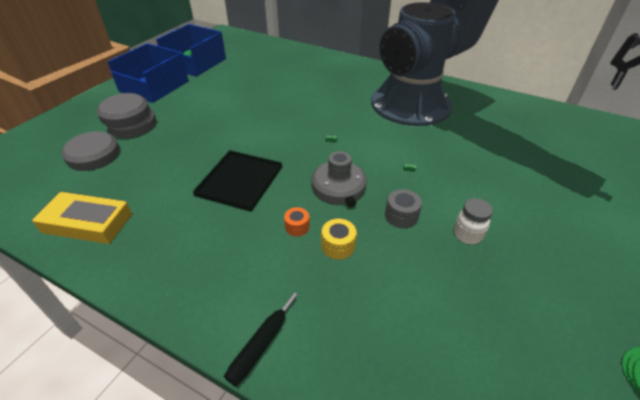

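Cap candidates in the top view are orange (340,165), yellow (296,161), large loose grey (257,221) and small grey on the detector (330,232). The last one fits: it is not orange or yellow, it is the smaller grey one, and it sits on the detector with the cable gland. The crop confirms this. The tray is at (422,196) and the jar at (192,227).

```bash
python3 - <<'E'
from h import *
np.set_printoptions(precision=4,suppress=True)
s=state();print(s["tool_pos"])
p=camera("top");T=np.array(p["cam_to_world"])
v,u=np.mgrid[0:400,0:640];d=p["range_z"]
P=np.stack([(u-p["cx"])/f(p)*d,(v-p["cy"])/f(p)*d,d],-1)@T[:3,:3].T+T[:3,3]
def near(c,r): return (np.hypot(P[...,0]-c[0],P[...,1]-c[1])<r)&(d>0)
def rep(n,m): print(n,m.sum(),"centroid",P[m].mean(0),"ext",P[m].min(0),P[m].max(0))
def circ(n,m):
    k,_=cv2.findContours(m.astype(np.uint8),0,2);k=max(k,key=cv2.contourArea)
    (a,b),r=cv2.minEnclosingCircle(k);print(n,"circle",xyz(p,a,b,P[m][:,2].mean()))
m=near((.448,-.022),.04)&(P[...,2]>.08);rep("cap",m);circ("cap",m)
m=near((.448,-.022),.08)&(P[...,2]>.03)&(P[...,2]<.045);rep("det",m);circ("det",m)
dark=p["frame"].max(2)<60
m=near((.547,-.2425),.13)&dark;rep("tray",m)
k,_=cv2.findContours(m.astype(np.uint8),0,2);k=max(k,key=cv2.contourArea);R=cv2.minAreaRect(k)
B=np.array([xyz(p,a,b,.012) for a,b in cv2.boxPoints(R)]);print(B,B.mean(0))
q=camera("scene")
print(xyz(q,339,157,.088))
d_=tip_of("tray",q)[:1],tip_of("tray",p)[:1],tip_of("detector",p)[:1],tip_of("detector",q)[:1],tip_of("neck",p)[:1],tip_of("neck",q)[:1]
for x,pp,z in zip(d_,(q,p,p,q,p,q),(0,0,0,0,.052,.052)):
    if x: print(x[0]["confidence"],xyz(pp,*x[0]["pixel"],z))
E
```

```text
[0.1789 0.4935 0.2313]
cap 446 centroid [ 0.4542 -0.0249  0.0894] ext [ 0.4285 -0.0511  0.0821] [0.4803 0.001  0.0935]
cap circle [ 0.4541 -0.0249  0.0894]
det 1954 centroid [ 0.4533 -0.0242  0.0382] ext [ 0.3902 -0.0887  0.03  ] [0.5167 0.0385 0.0447]
det circle [ 0.4548 -0.0216  0.0382]
tray 4470 centroid [ 0.5488 -0.2472  0.0068] ext [ 0.4548 -0.3312 -0.0011] [ 0.6423 -0.1595  0.0217]
[[ 0.6217 -0.1584  0.012 ]
 [ 0.6481 -0.3114  0.012 ]
 [ 0.4762 -0.333   0.012 ]
 [ 0.4512 -0.1834  0.012 ]] [ 0.5493 -0.2466  0.012 ]
[ 0.4532 -0.0269  0.088 ]
0.97 [ 0.5438 -0.2484  0.    ]
0.76 [ 0.5608 -0.2433  0.    ]
0.87 [ 0.4542 -0.0207 -0.    ]
0.63 [ 0.4566 -0.0228  0.    ]
0.91 [ 0.4479 -0.0214  0.052 ]
0.78 [ 0.4579 -0.0278  0.052 ]
```

Emit:
play_rows(
  series=[
    [[0,0,0],[-43.5,-39.4,0],85],
    [[0,0,0],[-43.5,-39.4,0],85],
    [[0,0,0],[-43.5,-39.4,0],85],
    [[0,0,0],[-43.5,-39.4,0],85],
    [[0,0,0],[-43.5,-39.4,0],85],
    [[0,0,0],[-43.5,-39.4,0],85],
    [[0,0,0],[-43.5,-39.4,0],85],
    [[0,0,0],[-43.5,-39.4,0],85],
    [[0,0,0],[-43.5,-39.4,0],85],
    [[0,0,0],[-43.5,-39.4,0],85],
  ],
  newtons=40,
)

```text
clock: 2.25
tool_pos: [0.4543, -0.0271, 0.2316]
tool_rot: [[-0.94, 0.341, 0.001], [0.341, 0.94, 0.0], [-0.001, 0.0, -1.0]]
force: [0.7, 0.4, 1.2]
finger_gap: 0.0852
grasp_force: 0.0
```

Emit:
play_rows(
  series=[
    [[0,0,0.16],[0,0,8],85],
    [[0,0,0.16],[0,0,8],85],
    [[0,0,0.16],[0,0,8],85],
    [[0,0,0.16],[0,0,8],85],
    [[0,0,0.16],[0,0,8],85],
    [[0,0,0.16],[0,0,8],85],
    [[0,0,0.16],[0,0,8],85],
    [[0,0,0.16],[0,0,8],85],
    [[0,0,0.16],[0,0,8],85],
    [[0,0,0.16],[0,0,8],85],
  ],
)

```text
clock: 3.5
tool_pos: [0.4536, -0.0252, 0.1511]
tool_rot: [[0.373, 0.928, 0.0], [0.928, -0.373, -0.0], [-0.0, 0.0, -1.0]]
force: [-0.3, 0.4, 0.7]
finger_gap: 0.085
grasp_force: 0.0
```

```bash
cat > e.py <<'E'
from h import *
import sys
np.set_printoptions(precision=4,suppress=True)
t=np.array([float(a) for a in sys.argv[1:4]]);s=state();R=np.array(s["tool_rot"])
print("t",s["clock"],"q",np.array(s["q"]),"pos",s["tool_pos"],"gap",s["finger_gap"],s["grasp_force"],"F",s["force"])
print("z",R[:,2],"y yaw",np.degrees(np.arctan2(R[1,1],R[0,1])),"shift mm",1000*R.T@(t-s["tool_pos"]))
E
python3 e.py .454 -.0248 .06
```

```text
t 3.5 q [-0.0553  0.1621 -0.3248  1.0838 -0.0001  1.8978] pos [ 0.4536 -0.0252  0.1511] gap 0.0849736675129626 0.0 F [-0.3085  0.4104  0.6561]
z [ 0.0001 -0.0001 -1.    ] y yaw -21.905080865683637 shift mm [ 0.4808  0.2151 91.1138]
```

Emit:
play_rows(
  series=[
    [[0,0,0],[0.5,0.2,15],85],
    [[0,0,0],[0,0,15],85],
    [[0,0,0],[0,0,15],85],
    [[0,0,0],[0,0,15],85],
    [[0,0,0],[0,0,15],85],
    [[0,0,0],[0,0,16],85],
    [[0,0,0],[0,0,0],85],
  ],
)

```text
clock: 4.38
tool_pos: [0.4531, -0.0247, 0.0596]
tool_rot: [[0.368, 0.93, -0.002], [0.93, -0.368, 0.0], [-0.001, -0.002, -1.0]]
force: [-0.2, 0.1, 0.2]
finger_gap: 0.0854
grasp_force: 0.0
```

Emit:
play_rows(
  series=[
    [[0,0,0],[0,0,0],45],
    [[0,0,0],[0,0,0],45],
    [[0,0,0],[0,0,0],45],
    [[0,0,0],[0,0,0],45],
    [[0,0,0],[0,0,0],45],
    [[0,0,0],[0,0,0],45],
  ],
)

```text
clock: 5.12
tool_pos: [0.4545, -0.0248, 0.0613]
tool_rot: [[0.368, 0.93, 0.002], [0.93, -0.368, -0.0], [0.0, 0.001, -1.0]]
force: [-1.2, -0.1, 5.4]
finger_gap: 0.0508
grasp_force: 40.6
```

```bash
python3 e.py .454 -.0248 .06; python3 -c "
from h import *
p=camera('scene');cv2.imwrite('pics/g.png',cv2.resize(p['frame'][90:240,230:430,::-1],(800,600)))"
```

```text
t 5.125 q [-0.0545  0.2483 -0.4738  0.8472 -0.0001  1.8933] pos [ 0.4545 -0.0248  0.0613] gap 0.05075785524841761 40.6442165361338 F [-1.1632 -0.0887  5.4278]
z [ 0.0015 -0.0002 -1.    ] y yaw -21.601421288242467 shift mm [-0.1671 -0.4632  1.2512]
```

View pics/g.png

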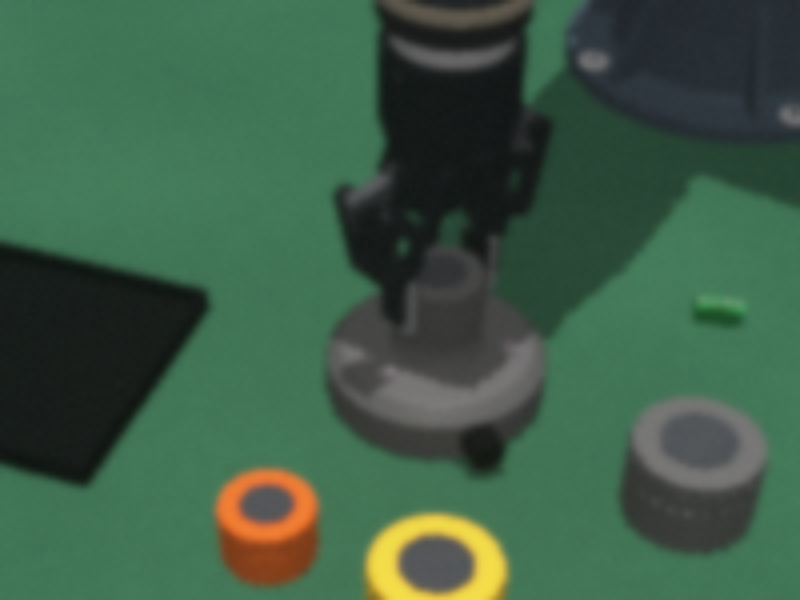

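The fingers hold the cap across its diameter, with the cap at (445,290) in the crop and a 40 N grip. Next I unscrew it.

Emit:
play_rows(
  series=[
    [[0,0,-0.16],[0,0,-0.4],45],
    [[0,0,-0.16],[0,0,-0.4],45],
    [[0,0,-0.16],[0,0,-0.4],45],
    [[0,0,-0.16],[0,0,-0.4],45],
    [[0,0,-0.16],[0,0,-0.4],45],
    [[0,0,-0.16],[0,0,-0.4],45],
    [[0,0,-0.16],[0,0,-0.4],45],
    [[0,0,-0.16],[0,0,-0.4],45],
    [[0,0,-0.16],[0,0,-0.4],45],
    [[0,0,0],[0,0,0],45],
  ],
)

```text
clock: 6.42
tool_pos: [0.4542, -0.0248, 0.0643]
tool_rot: [[-0.873, 0.487, 0.001], [0.487, 0.873, -0.0], [-0.001, 0.0, -1.0]]
force: [-0.3, 0.9, -0.3]
finger_gap: 0.0509
grasp_force: 41.6
```

```bash
python3 e.py .4545 -.0248 .065
```

```text
t 6.425 q [-0.0544  0.2448 -0.469   0.8562 -0.0001  0.4544] pos [ 0.4542 -0.0248  0.0643] gap 0.050902281770027646 41.58298716194167 F [-0.2964  0.8515 -0.3245]
z [ 0.0008 -0.0001 -1.    ] y yaw 60.846151268875815 shift mm [-0.2479  0.1115 -0.6593]
```

Emit:
play_rows(
  series=[
    [[0,0,-0.16],[0,0,-0.4],45],
    [[0,0,-0.16],[0,0,-0.4],45],
    [[0,0,-0.16],[0,0,-0.4],45],
    [[0,0,-0.16],[0,0,-0.4],45],
    [[0,0,-0.16],[0,0,-0.4],45],
    [[0,0,-0.16],[0,0,-0.4],45],
    [[0,0,-0.16],[0,0,-0.4],45],
    [[0,0,0],[0,0,0],45],
  ],
)

```text
clock: 7.42
tool_pos: [0.4542, -0.0248, 0.067]
tool_rot: [[-0.821, -0.571, 0.001], [-0.571, 0.821, -0.0], [-0.0, -0.0, -1.0]]
force: [-0.6, -0.2, 1.0]
finger_gap: 0.0506
grasp_force: 41.7
```

Emit:
play_rows(
  series=[
    [[0,0,-0.16],[0,0,-0.4],45],
    [[0,0,-0.16],[0,0,-0.4],45],
    [[0,0,-0.16],[0,0,-0.4],45],
    [[0,0,-0.16],[0,0,-0.4],45],
    [[0,0,-0.16],[0,0,-0.4],45],
    [[0,0,-0.16],[0,0,-0.4],45],
    [[0,0,-0.16],[0,0,-0.4],45],
    [[0,0,0],[0,0,0],45],
  ],
)

```text
clock: 8.43
tool_pos: [0.4542, -0.0249, 0.0698]
tool_rot: [[0.155, -0.988, 0.001], [-0.988, -0.155, -0.0], [0.0, -0.001, -1.0]]
force: [-0.2, -1.0, 2.2]
finger_gap: 0.0511
grasp_force: 41.7
```

Emit:
play_rows(
  series=[
    [[0,0,0],[0,0,-2],45],
    [[0,0,0],[0,0,-2],45],
    [[0,0,0],[0,0,-2],45],
    [[0,0,0],[0,0,0],45],
  ],
)

```text
clock: 8.93
tool_pos: [0.4538, -0.0247, 0.0757]
tool_rot: [[0.16, -0.987, -0.0], [-0.987, -0.16, 0.0], [-0.0, 0.0, -1.0]]
force: [-1.3, -1.3, -0.0]
finger_gap: 0.0507
grasp_force: 41.8
```

```bash
python3 e.py .4545 -.0248 .12; python3 -c "
from h import *
p=camera('scene');cv2.imwrite('pics/g2.png',cv2.resize(p['frame'][90:240,230:430,::-1],(800,600)))"
```

```text
t 8.925 q [-0.0544  0.2321 -0.4517  0.8872  0.     -1.7859] pos [ 0.4538 -0.0247  0.0757] gap 0.05070154860144722 41.82215749477564 F [-1.2673 -1.3429 -0.025 ]
z [-0.0002  0.     -1.    ] y yaw -170.79346872041418 shift mm [  0.2051  -0.6351 -44.3478]
```

View pics/g2.png

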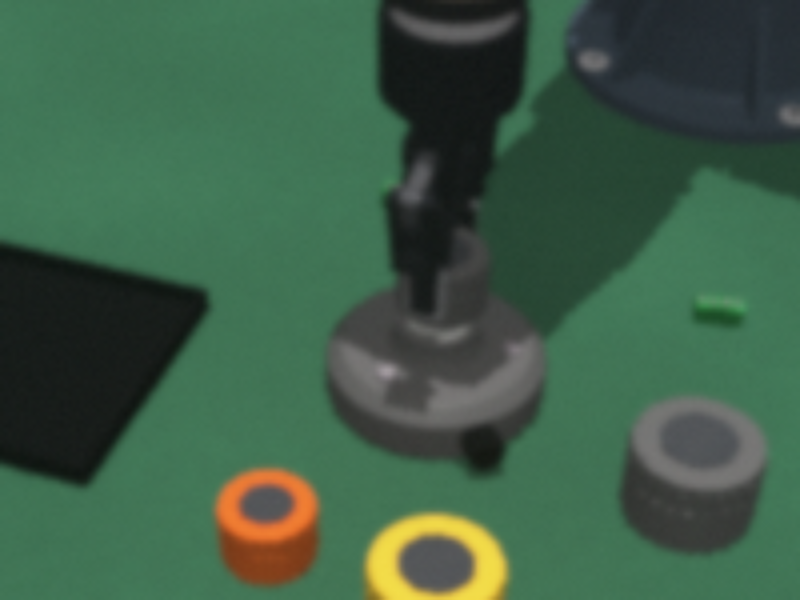

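The cap has risen and the bright neck shows below it at (445,328), with no pull on the wrist, so it is free. I lift it now and then carry it to the tray.

Emit:
play_rows(
  series=[
    [[0,0,0],[0,0,-4],45],
    [[0,0,0],[0,0,-6],45],
    [[0,0,0],[0,0,-10],45],
    [[0,0,0],[0,0,-15],45],
    [[0,0,0],[0,0,-15],45],
    [[0,0,0],[0,0,-10],45],
    [[0,0,0],[0,0,0],45],
    [[0,0,0],[0,0,0],45],
  ],
)

```text
clock: 9.98
tool_pos: [0.4537, -0.0248, 0.1352]
tool_rot: [[0.161, -0.987, -0.0], [-0.987, -0.161, -0.0], [-0.0, 0.001, -1.0]]
force: [-0.9, 0.8, -0.0]
finger_gap: 0.0511
grasp_force: 41.8
```

```bash
python3 e.py .549 -.247 .136; python3 -c "
from h import *
p=camera('scene');cv2.imwrite('pics/g3.png',cv2.resize(p['frame'][90:240,230:430,::-1],(800,600)))"
```

```text
t 9.975 q [-0.0544  0.1751 -0.3527  1.0435 -0.0001 -1.7866] pos [ 0.4537 -0.0248  0.1352] gap 0.05109788122845467 41.82223653687288 F [-0.8569  0.8051 -0.0241]
z [-0.0005 -0.0001 -1.    ] y yaw -170.75182642222734 shift mm [234.6749 -58.342   -0.8271]
```

View pics/g3.png

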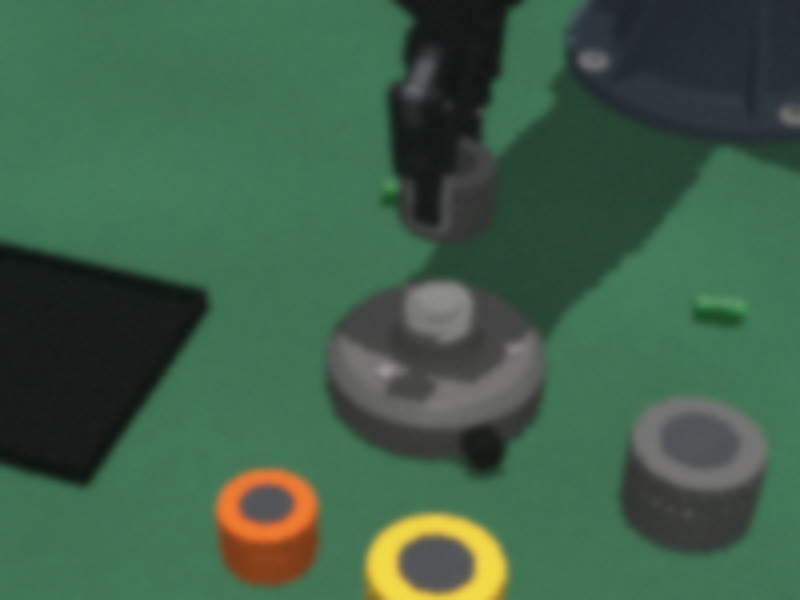

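The cap is held level at (447,190) and is clear of the bare neck at (440,310).

Emit:
play_rows(
  series=[
    [[0,0,0],[15,-4,0],45],
    [[0,0,0],[30,-7.5,0],45],
    [[0,0,0],[36,-9,0],45],
    [[0,0,0],[36,-9,0],45],
    [[0,0,0],[36,-9,0],45],
    [[0,0,0],[36,-9,0],45],
    [[0,0,0],[30,-7,0],45],
    [[0,0,0],[15.5,-4,0],45],
    [[0,0,0],[0,0,0],45],
  ],
)

```text
clock: 11.15
tool_pos: [0.5493, -0.2477, 0.1349]
tool_rot: [[0.159, -0.987, -0.001], [-0.987, -0.159, 0.0], [-0.0, 0.001, -1.0]]
force: [0.1, 0.3, -0.8]
finger_gap: 0.0507
grasp_force: 41.8
```

Emit:
play_rows(
  series=[
    [[0,0,0],[0,0,10],45],
    [[0,0,0],[0,0,18],45],
    [[0,0,0],[0,0,20],45],
    [[0,0,0],[0,0,20],45],
    [[0,0,0],[0,0,18],45],
    [[0,0,0],[0,0,14],45],
    [[0,0,0],[0,0,8],45],
    [[0,0,0],[0,0,4],45],
    [[0,0,0],[0,0,0],45],
  ],
)

```text
clock: 12.28
tool_pos: [0.5494, -0.2468, 0.0237]
tool_rot: [[0.161, -0.987, 0.0], [-0.987, -0.161, -0.0], [0.0, -0.0, -1.0]]
force: [-1.4, -0.6, -0.6]
finger_gap: 0.0506
grasp_force: 41.8
```

```bash
python3 e.py .549 -.247 .0133; python3 -c "
from h import *
p=camera('scene');cv2.imwrite('pics/g4.png',cv2.resize(p['frame'][110:230,160:320,::-1],(800,600)))"
```

```text
t 12.275 q [-0.4221  0.5043 -0.1674  0.8989 -0.0001 -2.1544] pos [ 0.5494 -0.2468  0.0237] gap 0.050569190324511466 41.82226401351272 F [-1.4332 -0.5738 -0.5898]
z [ 0.0001 -0.0001 -1.    ] y yaw -170.74891730883016 shift mm [ 0.1199  0.4767 10.3534]
```

View pics/g4.png

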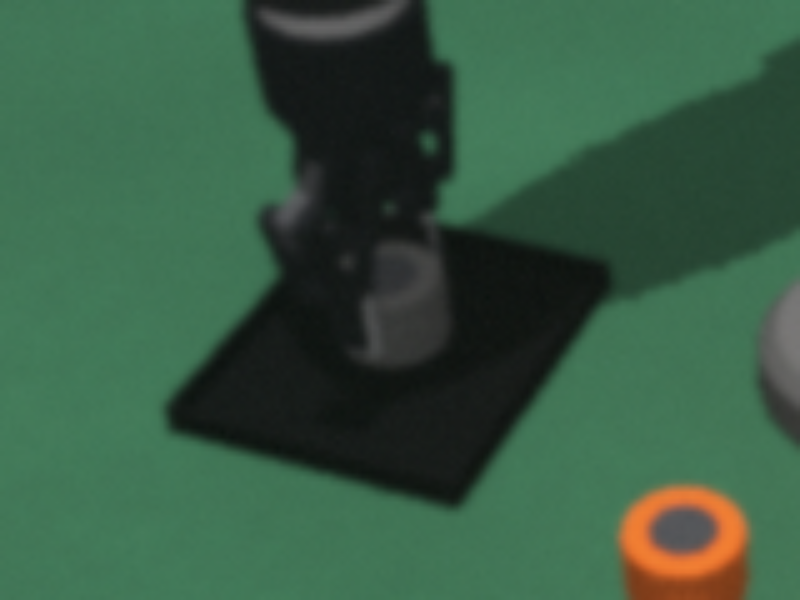

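The cap, at (400,310) in the crop, is upright over the middle of the tray. I lower it gently until it touches.

Emit:
play_rows(
  series=[
    [[0,0,0],[0,0,3],45],
    [[0,0,0],[0,0,2],45],
    [[0,0,0],[0,0,2],45],
    [[0,0,0],[0,0,1],45],
    [[0,0,0],[0,0,0],45],
  ],
)

```text
clock: 12.95
tool_pos: [0.5493, -0.2468, 0.0155]
tool_rot: [[0.161, -0.987, -0.0], [-0.987, -0.161, -0.0], [-0.0, 0.0, -1.0]]
force: [0.3, -0.3, -0.6]
finger_gap: 0.0505
grasp_force: 41.8
```

Emit:
play_rows(
  series=[
    [[0,0,0],[0,0,1],45],
    [[0,0,0],[0,0,0],45],
  ],
)

```text
clock: 13.2
tool_pos: [0.5494, -0.2468, 0.0145]
tool_rot: [[0.161, -0.987, -0.0], [-0.987, -0.161, -0.0], [0.0, 0.0, -1.0]]
force: [-0.8, 0.2, -1.4]
finger_gap: 0.0504
grasp_force: 41.8
```

Emit:
play_rows(
  series=[
    [[0,0,0],[0,0,1],45],
    [[0,0,0],[0,0,0],45],
  ],
)

```text
clock: 13.45
tool_pos: [0.5493, -0.2468, 0.0134]
tool_rot: [[0.161, -0.987, -0.0], [-0.987, -0.161, -0.0], [-0.0, 0.0, -1.0]]
force: [0.1, 0.9, -0.4]
finger_gap: 0.0506
grasp_force: 41.8
```

Emit:
play_rows(
  series=[
    [[0,0,0],[0,0,0.8],45],
    [[0,0,0],[0,0,0],45],
  ],
)

```text
clock: 13.7
tool_pos: [0.5494, -0.2468, 0.0133]
tool_rot: [[0.161, -0.987, 0.0], [-0.987, -0.161, -0.0], [0.0, -0.0, -1.0]]
force: [-2.4, 0.8, 4.1]
finger_gap: 0.0505
grasp_force: 42.3
```

Emit:
play_rows(
  series=[
    [[0,0,0],[0,0,0.8],45],
    [[0,0,0],[0,0,0],45],
  ],
)

```text
clock: 13.95
tool_pos: [0.5494, -0.2469, 0.0133]
tool_rot: [[0.161, -0.987, 0.001], [-0.987, -0.161, -0.001], [0.001, -0.001, -1.0]]
force: [-4.3, 3.1, 12.4]
finger_gap: 0.0507
grasp_force: 43.0
```

The cap touched down exactly at the predicted height. I release it and back off.

Emit:
play_rows(
  series=[
    [[0,0,0],[0,0,-0.8],60],
    [[0,0,0],[0,0,0],70],
    [[0,0,0],[0,0,0],80],
    [[0,0,0],[0,0,0],85],
    [[0,0,0],[0,0,0],85],
    [[0,0,0],[0,0,-5],85],
    [[0,0,0],[0,0,-15],85],
    [[0,0,0],[0,0,-30],85],
    [[0,0,0],[0,0,-40],85],
    [[0,0,0],[0,0,-40],85],
  ],
)

```text
clock: 15.2
tool_pos: [0.5494, -0.2468, 0.1452]
tool_rot: [[0.161, -0.987, 0.001], [-0.987, -0.161, -0.0], [0.001, -0.001, -1.0]]
force: [1.7, -0.3, 0.1]
finger_gap: 0.085
grasp_force: 0.0
```

Emit:
play_rows(
  series=[
    [[0,0,0],[0,0,-40],85],
    [[0,0,0],[0,0,-20],85],
    [[0,0,0],[0,0,0],85],
  ],
)

```text
clock: 15.58
tool_pos: [0.5502, -0.2472, 0.2053]
tool_rot: [[0.161, -0.987, 0.004], [-0.987, -0.161, -0.002], [0.002, -0.003, -1.0]]
force: [-0.0, 0.5, -0.5]
finger_gap: 0.0847
grasp_force: 0.0
```

```bash
python3 e.py .549 -.247 .2; python3 -c "
from h import *
p=camera('scene');cv2.imwrite('pics/g5.png',cv2.resize(p['frame'][90:270,170:500,::-1],(800,436)))
d=tip_of('cap',p)
for x in d[:5]: print(x['confidence'],x['pixel'],xyz(p,*x['pixel'],.004))"
```

```text
t 15.575 q [-0.4221  0.3788  0.1231  1.3109 -0.0001 -2.1544] pos [ 0.5502 -0.2472  0.2053] gap 0.08474206928807512 0.0 F [-0.0231  0.5152 -0.469 ]
z [ 0.0038 -0.0018 -1.    ] y yaw -170.74962611239403 shift mm [-0.3728  1.2057  5.3007]
0.94 [297.6, 225.5] [ 0.61234325 -0.04408437  0.004     ]
0.84 [337.0, 245.1] [0.62057362 0.05494595 0.004     ]
0.74 [236.8, 178.6] [ 0.55023453 -0.25282918  0.004     ]
0.63 [401.8, 215.7] [0.47707484 0.14362194 0.004     ]
```

View pics/g5.png

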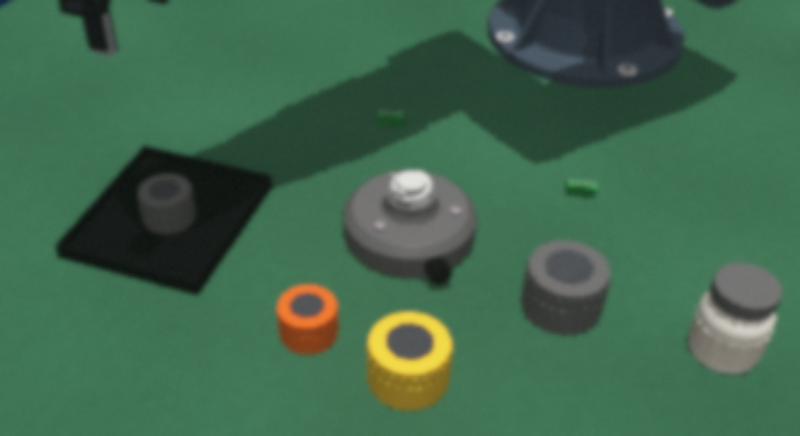

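The cap stands upright in the middle of the tray at (167,203), the gripper is clear, and the jar at (735,315) is untouched.

```bash
python3 -c "
from plant import hand_in
print(hand_in())"
```

```text
the job is handed in; nothing more can be done
None
```

I unscrewed the cap, lifted it off and set it upright in the middle of the parts tray; the jar was not touched. I handed the job in at about 16 s of the 51 s allowed, and the hand-in returned no verdict.

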